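# Take the objective off an upturned microscope head

### The arm

A 6-joint arm with a two-finger parallel gripper is mounted at the origin on the work surface. World frame = base frame: x ahead of the robot, y to its left, z up, the work surface at z = 0. Lengths are in m, angles in rad, forces in N, time in s.
With the tool pointing down it reaches from about 0.325 to 0.85 m from the base axis. Payload 15.5 kg.
Tool frame: the origin (TCP) lies between the finger pads; the fingertips stand 11 mm ahead of it and the grasp point (between the pads) lies 8 mm behind it; z points along the fingers, y is the line along which they close (so a half turn about z gives the same grasp; the last joint's range is limited). The gripper opens to 91 mm and grips with 3 to 60 N. Pads are 32 mm wide; open, the fingers measure 118 mm over their backs; the gripper's body (76 mm by 178 mm) begins 60 mm behind the grasp point.
Start: joints at [-1.308, 0.494, 1.345, -0, 1.302, -0.096], TCP at [0.219, -0.585, 0.225] pointing down, gripper open.
Joint ranges: [-2.91, 2.91], [-0.82, 2.16], [0.22, 2.67], [-1.22, 4.37], [0.12, 2.79], [-3.08, 3.08]. Speed limits (rad/s): [1.89, 1.89, 2.57, 3.01, 3.01, 3.01].

### API

Orientations are given as a 3x3 rotation matrix whose columns are the frame's x, y, z axes.
In Python, from rig import robot gives the robot as it stands. Calls block until the motion is done:
- robot.reach(position, orientation): joint-space move of the TCP to a pose.
- robot.movel(position, orientation=None, v=0.15): straight line of the TCP; orientation=None keeps the orientation; v is the mean speed in m/s.
- robot.move_joints(angles): joint-space move.
- robot.grip(opening, squeeze=None): finger opening in m; squeeze is the grip in N (None keeps the last); returns when the fingers have stopped.
- robot.wait(seconds).
- robot.inverse_kinematics(position, orientation): joint angles nearest the present ones, or None.
- robot.read_camera(name): name is "side" or "top" or "wrist"; returns a dict with "image" (384x512x3 uint8, red, green, blue), "fx", "fy", "cx", "cy" (pixels), "dist" ([k1, k2, p1, p2, k3] as OpenCV has them; the pictures are not rectified), "eye" and "orientation" of the camera in the world. Camera axes: x right, y down, z forward; pixel columns grow to the right and rows downward; lengths in m; the calibration is good to about 2 mm. A picture is of the moment at which its call begins. There is no depth.
A pose or a line that the arm cannot do raises robot.Unreachable and nothing moves.
- robot.job_done(): hands the job in; it is judged then, once.
Readings, each from a call of its own:
- robot.current_time_s(): time.
- robot.current_joints(): joint angles.
- robot.current_joint_vel(): joint speeds.
- robot.current_joint_torque(): joint torques, N m.
- robot.current_eef_pos(): TCP position.
- robot.current_orientation(): TCP orientation.
- robot.current_ft_force(): force on the tool from outside, world axes, zero at the start.
- robot.current_moment(): the same for the moment, N m.
- robot.current_grip_width(): finger opening in m.
- robot.current_grip_force(): force on a finger pad.
Only numpy, scipy, OpenCV 4.12 (cv2) and the standard library are available. Lean on these libraries where they do the work, as an engineer would, in place of code of your own. Each camera call takes 0.05 s, during which the arm holds its last target. There are 200 camera calls.

### The job

Take the black objective off the upturned microscope head for cleaning: press the red release button down, twist the objective anticlockwise (seen from above) up to a quarter turn, until you feel it meet its stop, lift it straight off and stand it upright in the round wooden lens rest, flange fully down on the rim, then let go. Be gentle: do not press the button hard, do not pull while the objective is still caught or wrench it against its stop (keep below about 20 N), do not drop or slam it into the rest, and leave the jar, loupe and collet where they are.

Things in the scene. Friction and masses are not known exactly. Their poses are not given: they have to be found in the camera images.
- head: White microscope head lying upside down in a wooden cradle, fixed to the bench; position and yaw differ each time. Origin: on the mount axis, at bench height; z up, x towards the red release button. On the -x side two eyepiece tubes reach 130 mm from the axis, lower than 80 mm above the bench.
- mount_axis (a point): Centre of the objective mount, on its vertical axis, at the height of the flat white mount face (96 mm across, 100 mm above the bench). Axes as the head's. The turn that frees the objective differs from mount to mount and cannot be seen: it meets a springy stop (0.17 N m more per degree) 42 to 86 degrees from the locked position.
- objective: The objective (lens), about 0.2 kg, origin on its axis at the underside of its aluminium flange (68 mm across, 5 mm thick), which lies on the mount face. Under it: a steel spigot 44 mm in diameter, 14 mm long, with two lugs (56 mm across) on its +x and -x sides. A flange tab with a red dot reaches 42 mm along +x. Locked, its axes are the head's.
- objective_mid (a point): Middle of the black knurled barrel, 52 mm in diameter: on its axis, 24 mm above the flange underside, 24 mm below its top. In the mount it has play: 1.5 mm sideways, 2 mm up, 2 degrees of turn. Unlocked, it turns anticlockwise (from above) almost freely to the springy stop. It lifts out freely only from 6 degrees before the stop to 3 past it; elsewhere the lugs catch after 2 mm.
- rest: The lens rest: a round dark wooden ring 100 mm across, 45 mm high, fixed to the bench; origin at the centre of its underside, z up.
- release_top (a point): Centre of the top of the red release button, 22 mm in diameter, on the microscope head 66 mm from the mount axis, 10 mm above the mount face while up. It goes straight down and stays down. A dark steel fork fixed to it holds the objective's tab until the button is down at least 6 mm.
- release (a joint): Travel of the release button in m: 0 = up (locked), 0.008 = fully down (hard stop). It slides at about 4 N and stays where it is left.
- rest_mouth (a point): Centre of the lens rest's well at the height of its rim, 45 mm above the bench, z up. The well is 61 mm in diameter and 25 mm deep with a green floor: the objective's spigot and lugs go in, and its flange then lies on the rim at any yaw (objective_mid 24 mm above this point).
- oil_jar: Bystander: small amber jar with a brass cap, 38 mm in diameter, 45 mm high, loose; origin at the centre of its underside.
- loupe: Bystander: black watchmaker's loupe, 40 mm in diameter, 32 mm high, loose; origin at the centre of its underside.
- collet: Bystander: brass collet standing on its 32 mm foot, 40 mm high, loose; origin at the centre of its underside.
There are look-alikes about, which are no part of the job. Of the things that look like the rest, take the one that is farthest to the robot's left at the start. Of the things shaped like the objective, the aluminium one is meant.

How it is judged:
On the way, in this order (a step that is already met when the one before it is completed fails the run):
1. the release button is pressed at least 5 mm down while the objective is still locked (value of joint release above 0.005 m and angle between the x axis of objective_mid and the x axis of mount_axis, either way round below 0.15 rad), for 0.1 s.
2. the objective, still down in the mount, is turned by 30 degrees or more (angle between the x axis of objective_mid and the x axis of mount_axis, either way round above 0.5 rad and horizontal distance between objective_mid and mount_axis below 0.004 m and z of objective_mid in the frame of mount_axis below 0.028 m), for 0.1 s.
3. the objective is lifted clear of the mount (z of objective_mid in the frame of mount_axis above 0.042 m), for 0.1 s.
At the end, for the whole second after the job is handed in: The objective stands in the lens rest: within 6 mm of its centre, flange on the rim to within 3 mm in height, upright to within 4 degrees, let go and at rest; the release button is still down by at least 5 mm (horizontal distance between objective_mid and rest_mouth below 0.006 m and z of objective_mid in the frame of rest_mouth between 0.021 and 0.027 m and angle between objective_mid's own z axis and vertical below 0.07 rad and value of joint release above 0.005 m and linear speed of objective below 0.02 m/s); the robot touches nothing.
It fails at once if the gripper presses on the microscope head or its button with more than 30 N (contact force between the fingers and head above 30 N).
It fails at once if the objective bears on the microscope head with more than 35 N (forced bayonet) (contact force between objective and head above 35 N).
It fails at once if the objective is dropped or slammed into the lens rest (more than 60 N) (contact force between objective and rest above 60 N).
It fails at once if the jar, the loupe or the collet is moved more than 25 mm (distance of any of oil_jar, loupe, collet from where it was at the start of the episode above 0.025 m).
It also fails if it takes over 72 s, if anything falls off the work surface, if the arm or the gripper's body presses on something with over 40 N, if the wrist force passes 120 N, or if a joint passes its speed limit or range.

## Working session

There is one attempt and no reset: what is moved stays moved. The work goes in short steps, each a Python script; the robot and the scene stay as the last script left them, time stands still between calls to the robot, and variables do not carry over. Pictures are saved under pics/ and viewed, at most 10 in all, crops included, and the job is handed in when it is done.

```bash
mkdir -p pics; ls; python3 - <<'E'
from rig import robot
import cv2,numpy as np
ims=[]
for n in ("side","top","wrist"):
    c=robot.read_camera(n); cv2.imwrite(f"pics/{n}0.png",c["image"][:,:,::-1])
    print(n,c["fx"],c["fy"],c["cx"],c["cy"],c["dist"],np.round(c["eye"],3),np.round(c["orientation"],3).tolist())
E
```

```text
pics
side 374.56380273736784 374.56380273736784 258.47013818204744 195.37122989570548 [-0.00131073  0.          0.          0.          0.        ] [0.417 1.061 0.673] [[-0.996, -0.032, 0.081], [-0.086, 0.521, -0.849], [-0.015, -0.853, -0.522]]
top 367.69763197969513 367.69763197969513 264.2087181662657 192.286880461357 [-0.06056959  0.          0.          0.          0.        ] [0.373 0.078 1.095] [[-0.006, -0.992, 0.125], [-1.0, 0.009, 0.022], [-0.022, -0.125, -0.992]]
wrist 289.5573075398953 289.5573075398953 254.17832939848228 191.81849043880152 [0.02112464 0.         0.         0.         0.        ] [ 0.29  -0.559  0.384] [[0.35, -0.902, -0.251], [-0.937, -0.338, -0.093], [-0.0, 0.268, -0.964]]
```

View pics/top0.png

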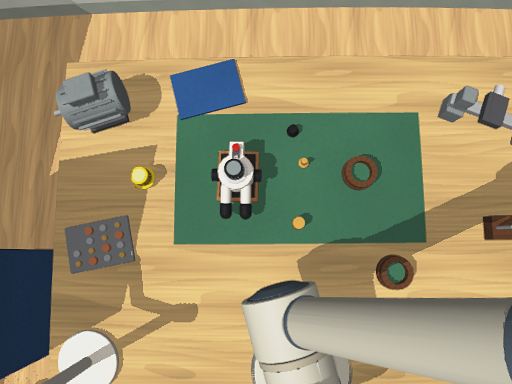

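View pics/side0.png

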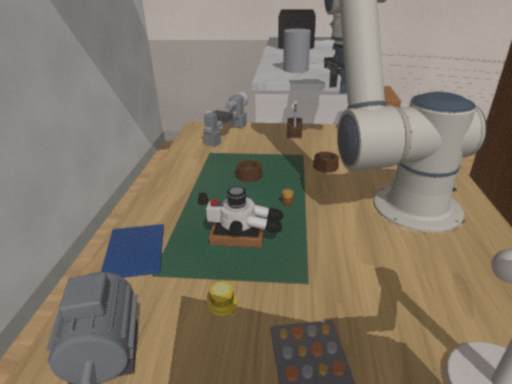

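The top view shows the head with the objective at about (234,168) and the red button at (236,147). The left-hand rest is at (360,172), and the other ring at (395,272) is the decoy. The loupe is at (293,131), the collet at (304,162) and the jar at (299,222). The side view agrees: the objective is at (237,195) and the button at (214,205).

```bash
cat > h.py <<'E'
from rig import robot
import cv2,numpy as np
def ray(c,uv,z):
    K=np.array([[c["fx"],0,c["cx"]],[0,c["fy"],c["cy"]],[0,0,1]])
    p=cv2.undistortPoints(np.array([[uv]],float),K,np.array(c["dist"],float))[0,0]
    d=np.array(c["orientation"])@[p[0],p[1],1]; e=np.array(c["eye"])
    return e+d*(z-e[2])/d[2]
def blobs(mask,amin=15):
    n,l,s,ce=cv2.connectedComponentsWithStats(mask.astype(np.uint8))
    return [(s[i,4],ce[i].round(1),s[i,:4].tolist()) for i in range(1,n) if s[i,4]>=amin]
def red(im):
    h=cv2.cvtColor(im,cv2.COLOR_RGB2HSV); return ((h[...,0]<6)|(h[...,0]>174))&(h[...,1]>170)&(h[...,2]>90)
def down(yaw):  # tool z down, tool y axis (closing line) at world yaw
    y=np.array([np.cos(yaw),np.sin(yaw),0]); z=np.array([0,0,-1.]); return np.column_stack([np.cross(y,z),y,z])
E
python3 - <<'E'
from h import *
c=robot.read_camera("top"); im=c["image"]
for b in blobs(red(im)): print(b, ray(c,b[1],.11).round(4))
# rest: dark brown ring on the green mat
h=cv2.cvtColor(im,cv2.COLOR_RGB2HSV)
m=((h[...,0]<15)&(h[...,1]>90)&(h[...,2]<150)); m[:,:330]=0; m[:150]=0;m[200:]=0;m[:,390:]=0
for b in blobs(m): print("rest",b,ray(c,b[1],.035).round(4))
cs,_=cv2.findContours(m.astype(np.uint8),cv2.RETR_EXTERNAL,cv2.CHAIN_APPROX_NONE)
k=max(cs,key=cv2.contourArea);print(cv2.fitEllipse(k))
for n,uv in dict(obj=(234,168),jar=(299,222),loupe=(293,131),col=(304,162)).items(): print(n,ray(c,uv,.148 if n=='obj' else .04).round(3))
big=lambda a,x,y,w,hh,s:cv2.resize(a[y:y+hh,x:x+w],None,fx=s,fy=s,interpolation=cv2.INTER_CUBIC)
cv2.imwrite("pics/topc.png",big(im,200,110,200,140,4)[:,:,::-1])
print(robot.current_orientation().round(3).tolist())
E
```

```text
(np.int32(40), array([235.5, 147. ]), [232, 144, 8, 7]) [0.6233 0.178  0.11  ]
rest (np.int32(606), array([358.8, 172.4]), [342, 156, 35, 34]) [ 0.5626 -0.1753  0.035 ]
((359.2325439453125, 172.1804656982422), (32.120018005371094, 34.305198669433594), 60.819820404052734)
obj [0.557 0.178 0.148]
jar [0.419 0.002 0.04 ]
loupe [0.688 0.015 0.04 ]
col [ 0.594 -0.015  0.04 ]
[[0.937, 0.35, -0.0], [0.35, -0.937, 0.001], [0.0, -0.001, -1.0]]
```

View pics/topc.png

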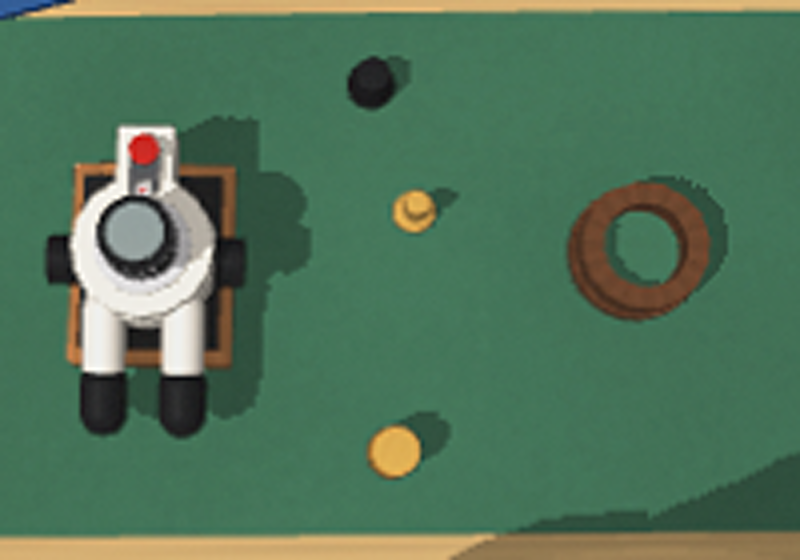

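```bash
python3 - <<'E'
from h import *
R=down(-np.pi/2)
print(R.round(2).tolist())
for y in (-90,-135,-180,-45,0,45,90,135):
    q=robot.inverse_kinematics([.557,.178,.2],down(np.radians(y))); print(y,None if q is None else np.round(q,2))
robot.reach([.5626,-.1753,.22],R); c=robot.read_camera("wrist"); a=c["image"]; np.save("rest.npy",c,allow_pickle=True)
robot.reach([.575,.178,.28],R); c=robot.read_camera("wrist"); b=c["image"]; np.save("head.npy",c,allow_pickle=True)
cv2.imwrite("pics/w1.png",cv2.resize(np.hstack([a,b])[:,:,::-1],(800,300),interpolation=cv2.INTER_AREA))
print(robot.current_time_s(),robot.current_ft_force(),robot.current_eef_pos())
E
```

```text
[[1.0, 0.0, 0.0], [0.0, -1.0, 0.0], [0.0, 0.0, -1.0]]
-90 [ 0.21  0.46  1.48 -0.    1.2   1.78]
-135 [ 0.21  0.46  1.48 -0.    1.2   2.56]
-180 [ 0.21  0.46  1.48 -0.    1.2  -2.93]
-45 [ 0.21  0.46  1.48 -0.    1.2   0.99]
0 [ 0.21  0.46  1.48 -0.    1.2   0.21]
45 [ 0.21  0.46  1.48 -0.    1.2  -0.58]
90 [ 0.21  0.46  1.48 -0.    1.2  -1.36]
135 [ 0.21  0.46  1.48 -0.    1.2  -2.15]
3.575 [-0.54490162  0.29522194 -0.37773482] [0.57525728 0.17671889 0.27971272]
```

View pics/w1.png

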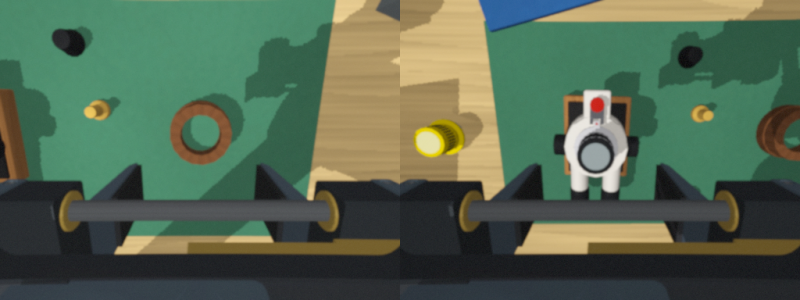

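The wrist views are clear. The rest's rim is centred near (201,132) in the left half, the button at about (597,104) and the objective's glass at about (596,156) in the right half. Next I'll compute positions from the full-size images.

```bash
python3 - <<'E'
from h import *
r=np.load("rest.npy",allow_pickle=True).item(); w=np.load("head.npy",allow_pickle=True).item()
h=cv2.cvtColor(r["image"],cv2.COLOR_RGB2HSV)
m=((h[...,0]<16)&(h[...,1]>90)&(h[...,2]<190)).astype(np.uint8); m[:,:200]=0;m[:,310:]=0;m[215:]=0
cs,hi=cv2.findContours(m,cv2.RETR_CCOMP,cv2.CHAIN_APPROX_NONE)
for k in cs:
    if len(k)>60:
        e=cv2.fitEllipse(k); u=np.array(e[0]); print("ell",np.round(e[0],1),np.round(e[1],1),[ray(r,u,z).round(4) for z in (.0,.045)], "dia",(np.linalg.norm(ray(r,u+[e[1][0]/2,0],.045)-ray(r,u-[e[1][0]/2,0],.045))).round(4))
im=w["image"]
for b in blobs(red(im)): print("red",b,ray(w,b[1],.11).round(4))
h=cv2.cvtColor(im,cv2.COLOR_RGB2HSV)
roi=np.zeros(im.shape[:2],bool); roi[160:235,205:300]=1
dark=((h[...,2]<75)&roi)
g=((h[...,2]>90)&(h[...,2]<200)&(h[...,1]<70)&(h[...,0]>70)&roi)
for b in blobs(dark,80): print("dark",b,ray(w,b[1],.148).round(4))
for b in blobs(g,80): print("glass",b,ray(w,b[1],.148).round(4))
big=cv2.resize(im[100:240,190:320],None,fx=4,fy=4,interpolation=cv2.INTER_CUBIC)
big2=cv2.resize(r["image"][110:220,200:310],(520,560),interpolation=cv2.INTER_CUBIC)
cv2.imwrite("pics/w2.png",cv2.resize(big,None,fx=1,fy=1)[:,:,::-1])
E
```

```text
ell [256.6 169.5] [76.6 79.3] [array([ 0.5635, -0.1801,  0.    ]), array([ 0.5723, -0.1797,  0.045 ])] dia 0.09
ell [256.7 169.7] [48.6 51.1] [array([ 0.5631, -0.1802,  0.    ]), array([ 0.572 , -0.1798,  0.045 ])] dia 0.0571
red (np.int32(223), array([252.1, 134.1]), [245, 126, 16, 17]) [0.6262 0.1784 0.11  ]
dark (np.int32(659), array([251.3, 190.3]), [228, 170, 46, 52]) [0.5714 0.1792 0.148 ]
dark (np.int32(135), array([207.2, 183.8]), [205, 172, 7, 26]) [0.5785 0.2248 0.148 ]
dark (np.int32(239), array([295.3, 187.1]), [291, 173, 9, 29]) [0.5748 0.1334 0.148 ]
glass (np.int32(431), array([258.4, 177.1]), [226, 162, 53, 40]) [0.5855 0.1718 0.148 ]
glass (np.int32(1061), array([250. , 200.1]), [232, 182, 37, 37]) [0.5607 0.1806 0.148 ]
```

View pics/w2.png

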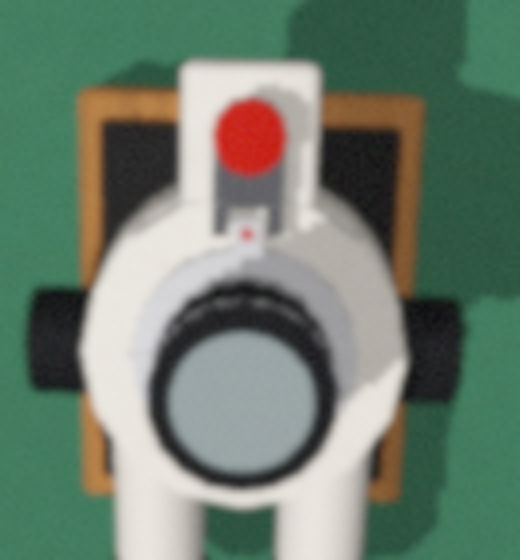

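```bash
python3 - <<'E'
from h import *
t=robot.read_camera("top"); print("rest top cam",ray(t,(361.2,171.8),.045).round(4))
R=down(-np.pi/2)
robot.grip(0.0)
robot.reach([.628,.178,.17],R); robot.wait(.2)
c=robot.read_camera("wrist"); np.save("head2.npy",c,allow_pickle=True)
for b in blobs(red(c["image"])): print(b,ray(c,b[1],.11).round(4))
cv2.imwrite("pics/w3.png",c["image"][:,:,::-1])
print(robot.current_time_s(),robot.current_eef_pos(),robot.current_ft_force(),robot.current_grip_width())
E
```

```text
rest top cam [ 0.5625 -0.18    0.045 ]
(np.int32(292), array([253.3, 205.4]), [242, 196, 23, 26]) [0.6311 0.1784 0.11  ]
5.8 [0.62831082 0.17827097 0.17194628] [ 0.5903399  -0.10677464 -0.12643378] 0.0008611275720587111
```

View pics/w3.png

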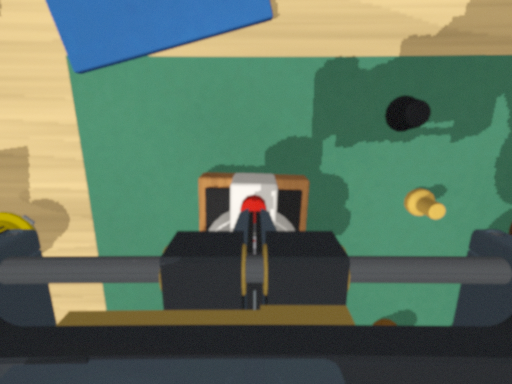

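The button's visible part starts at row 196 and is about 23 px wide, so its centre is near (253,207), which puts it at x ≈ 0.627. The fingers line up with it, so I'll press.

```bash
python3 - <<'E'
from h import *
R=down(-np.pi/2)
robot.movel([.628,.178,.126],R,v=.08); robot.wait(.2)
f0=robot.current_ft_force()
z=.124
while z>.1115:
    robot.movel([.628,.178,z],R,v=.02); robot.wait(.08); f=robot.current_ft_force()-f0; p=robot.current_eef_pos()
    print(round(z,4),p.round(4),f.round(1))
    if f[2]>11: break
    z-=.001
robot.movel([.628,.178,.135],R,v=.08)
robot.grip(.091)
robot.reach([.60,.178,.24],R); robot.wait(.3)
c=robot.read_camera("wrist"); np.save("head3.npy",c,allow_pickle=True)
cv2.imwrite("pics/w4.png",c["image"][:,:,::-1])
for b in blobs(red(c["image"])): print(b,ray(c,b[1],.102).round(4))
print(robot.current_time_s(),robot.current_eef_pos(),c["eye"])
E
```

```text
0.124 [0.628 0.178 0.124] [-0.1 -0.2 -1.5]
0.123 [0.628 0.178 0.123] [ 0.7 -1.4 -0.4]
0.122 [0.628 0.178 0.122] [ 0.2  0.4 -0.3]
0.121 [0.6281 0.178  0.1211] [ 0.3  0.5 -0.3]
0.12 [0.6281 0.178  0.12  ] [0.5 0.2 1.7]
0.119 [0.6281 0.178  0.119 ] [1.3 0.3 1.4]
0.118 [0.628  0.178  0.1179] [2.2 0.3 1.1]
0.117 [0.6279 0.178  0.1169] [ 1.6 -0.5  1.3]
0.116 [0.628  0.178  0.1159] [1.3 0.5 1.2]
0.115 [0.628  0.178  0.1149] [ 1.2 -0.1  0.6]
0.114 [0.628  0.178  0.1139] [ 1.3 -0.1 -0.1]
0.113 [0.628  0.178  0.1131] [-0.9 -0.5  4.9]
0.112 [0.6281 0.178  0.1128] [-3.6 -0.7 15.3]
(np.int32(239), array([252.9, 159.8]), [245, 151, 17, 18]) [0.627  0.1785 0.102 ]
13.725 [0.59983334 0.17792671 0.23916918] [0.67555076 0.17751807 0.39867131]
```

View pics/w4.png

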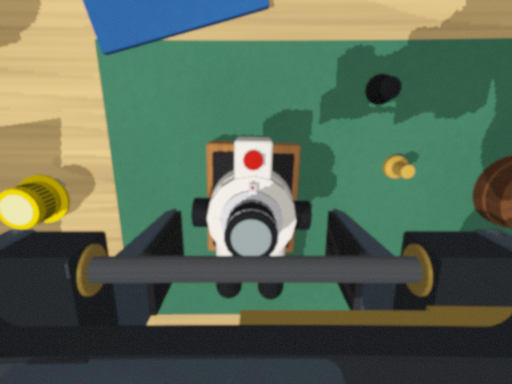

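The button is fully down at (253,160). The glass is at about (250,236) and the tab's red dot at (253,186).

```bash
python3 - <<'E'
from h import *
w=np.load("head3.npy",allow_pickle=True).item(); im=w["image"]; h=cv2.cvtColor(im,cv2.COLOR_RGB2HSV)
roi=np.zeros(im.shape[:2],bool); roi[190:262,215:290]=1
g=((h[...,2]>90)&(h[...,2]<200)&(h[...,1]<70)&(h[...,0]>70)&roi)
for b in blobs(g,200): print("glass",b,ray(w,b[1],.148).round(4))
dk=((h[...,2]<75)&roi); dk[:,:220]=0;dk[:,280:]=0
n=max(blobs(dk,200),key=lambda b:b[0]); print("dark",n, ray(w,(n[2][0]+n[2][2]/2,237),.148).round(4))
r,g2,b2=[im[...,i].astype(int) for i in range(3)]
d=(r-g2>25)&(r-b2>25); d[:178]=0;d[196:]=0;d[:,:235]=0;d[:,270:]=0
for b in blobs(d,3): print("dot",b,ray(w,b[1],.105).round(4))
# white head outline: mount disc
s=robot.read_camera("side"); 
sm=red(s["image"]); sm[:, :180]=0; sm[:,260:]=0
for b in blobs(sm,5): print("side red",b,ray(s,b[1],.102).round(4))
print("side objtop",ray(s,(236.5,191),.148).round(4))
E
```

```text
glass (np.int32(550), array([259.6, 208.1]), [224, 190, 58, 43]) [0.5901 0.1723 0.148 ]
glass (np.int32(1294), array([250.5, 237.7]), [230, 219, 42, 38]) [0.5608 0.1807 0.148 ]
dark (np.int32(1124), array([251.5, 229.6]), [220, 201, 60, 61]) [0.5615 0.1812 0.148 ]
dot (np.int32(13), array([252.4, 187.4]), [251, 186, 4, 4]) [0.5983 0.179  0.105 ]
side red (np.int32(7), array([213.7, 203.6]), [212, 203, 4, 2]) [0.6275 0.1839 0.102 ]
side objtop [0.5599 0.1874 0.148 ]
```

```bash
python3 - <<'E'
from h import *
R=down(-np.pi/4); x,y=.5608,.1804
robot.reach([x,y,.24],R); robot.movel([x,y,.123],R,v=.1); robot.wait(.2)
print("t",robot.current_time_s(),robot.current_eef_pos(),robot.current_ft_force().round(2),robot.current_moment().round(3))
for w in (.065,.056): robot.grip(w,squeeze=8); print(w,robot.current_ft_force().round(1))
robot.grip(.045,squeeze=10); robot.wait(.2)
print(robot.current_grip_width(),robot.current_grip_force(),robot.current_ft_force().round(2),robot.current_moment().round(3),robot.current_time_s())
E
```

```text
t 16.0833 [0.56102845 0.18046425 0.12342499] [0.38 0.54 1.18] [ 0.011 -0.021 -0.051]
0.065 [ 0.2 -0.6 -0.4]
0.056 [-0.4  0.2  0.5]
0.05208163356310176 10.000000298023224 [-0.39 -0.08 -0.19] [ 0.079  0.036 -0.041] 17.475
```

```bash
python3 - <<'E'
from h import *
robot.grip(.045,squeeze=25); robot.wait(.1)
q0=np.array(robot.current_joints()); m0=robot.current_moment(); print(m0.round(3),robot.current_ft_force().round(1))
a=0; first=True
while a<92:
    st=6 if a<36 else 1.5
    a+=st; q=q0.copy(); q[5]-=np.radians(a); robot.move_joints(q); robot.wait(.06)
    m=np.mean([robot.current_moment()],0)-m0; f=robot.current_ft_force()
    print(a,(m[2]).round(3),f.round(1),round(robot.current_time_s(),1))
    if abs(m[2])>.45 or np.linalg.norm(f)>15: break
print(robot.current_grip_width(),robot.current_eef_pos())
E
```

```text
[0.044 0.066 0.041] [ 0.  -0.  -0.4]
6 0.017 [ 0.8 -0.7 -0.6] 18.1
12 -0.044 [ 0.3 -1.1 -0.5] 18.4
18 -0.031 [-0.2  0.5 -0.6] 18.7
24 -0.075 [ 0.1 -0.1 -0.2] 19.0
30 -0.062 [-0.7  0.1 -0.6] 19.3
36 -0.068 [0.2 0.  1.1] 19.6
37.5 -0.051 [ 0.7 -0.3 -0.6] 19.9
39.0 -0.067 [ 1.4 -0.3 -0.5] 20.3
40.5 -0.044 [-0.1  0.3 -1. ] 20.6
42.0 -0.045 [-0.4  0.4 -0.6] 20.9
43.5 -0.052 [ 0.7 -0.1 -1.3] 21.2
45.0 -0.011 [ 0.2 -0.6 -0.4] 21.5
46.5 -0.039 [ 0.2  0.9 -0.2] 21.8
48.0 -0.006 [0.9 0.4 0.7] 22.1
49.5 -0.05 [-0.  -0.  -1.3] 22.4
51.0 -0.011 [ 0.3  0.6 -0.9] 22.7
52.5 -0.002 [-0.1  0.6 -0.5] 23.0
54.0 -0.034 [ 0.1 -0.7  0.1] 23.3
55.5 -0.005 [-0.1 -0.5 -0.3] 23.6
57.0 -0.06 [ 1.4  0.1 -1.4] 24.0
58.5 -0.04 [-0.4  1.1 -1.3] 24.3
60.0 -0.003 [ 1.  -1.2 -0. ] 24.6
61.5 -0.066 [ 0.6  0.6 -0.6] 24.9
63.0 -0.047 [-0.4 -0.5 -1.5] 25.2
64.5 0.012 [-0.9  0.6  1.4] 25.5
66.0 -0.243 [-3.9  0.9  1.7] 25.8
67.5 -0.316 [-4.   1.2  3.8] 26.1
69.0 -0.561 [-5.2  1.3  2.9] 26.4
0.05182138931302246 [0.56063233 0.18042519 0.12299658]
```

The stop is at about 65.5°. I'll back off about 2° and lift while watching the force.

```bash
python3 - <<'E'
from h import *
q=np.array(robot.current_joints()); q[5]+=np.radians(5.3); robot.move_joints(q); robot.wait(.15)
print(robot.current_moment().round(3),robot.current_ft_force().round(1))
p=robot.current_eef_pos(); R=robot.current_orientation(); z=p[2]; ok=True
for dz in list(np.arange(.001,.009,.001))+[.012,.016,.02]:
    robot.movel([p[0],p[1],z+dz],R,v=.03); robot.wait(.05); f=robot.current_ft_force(); print(round(dz,3),f.round(1))
    if f[2]<-9: ok=False; robot.movel([p[0],p[1],z],R,v=.03); break
if ok:
    robot.movel([p[0],p[1],.25],R,v=.12); robot.wait(.2); print(robot.current_ft_force().round(1),robot.current_grip_width())
print(robot.current_time_s(),robot.current_eef_pos())
E
```

```text
[ 0.085 -0.064 -0.029] [ 0.1  0.4 -0.9]
0.001 [-0.7  0.6 -2.1]
0.002 [-0.3  0.2 -1.1]
0.003 [-1.1  0.8 -0.9]
0.004 [ 0.2 -0.  -2. ]
0.005 [-0.5 -0.2 -2.1]
0.006 [ 0.3  0.1 -1.8]
0.007 [ 0.1  0.1 -1.6]
0.008 [-0.8 -0.3 -1.3]
0.012 [ 0.4  0.1 -2. ]
0.016 [-0.1 -0.9 -2.1]
0.02 [-0.6  0.  -1.9]
[-0.1 -1.1 -1.8] 0.05194899943117566
31.4667 [0.56065615 0.18035903 0.24934265]
```

```bash
python3 - <<'E'
from h import *
R=down(-np.pi/2)
def look(pos,tag):
    robot.reach(pos,R); robot.wait(.4); c=robot.read_camera("wrist"); im=c["image"]
    h=cv2.cvtColor(im,cv2.COLOR_RGB2HSV)
    m=((h[...,0]<16)&(h[...,1]>90)&(h[...,2]<190)).astype(np.uint8)
    cs,_=cv2.findContours(m,cv2.RETR_CCOMP,cv2.CHAIN_APPROX_NONE)
    for k in cs:
        if len(k)>70:
            e=cv2.fitEllipse(k); print(tag,np.round(e[0],1),np.round(e[1],1),ray(c,e[0],.045).round(4),ray(c,e[0],.03).round(4))
    cv2.imwrite(f"pics/{tag}.png",im[:,:,::-1]); return im
a=look([.50,-.178,.25],"r1"); b=look([.56,-.178,.21],"r2")
cv2.imwrite("pics/r12.png",cv2.resize(np.hstack([a,b])[:,:,::-1],(800,300),interpolation=cv2.INTER_AREA))
print(robot.current_time_s(),robot.current_eef_pos())
E
```

```text
r1 [294.5 297.8] [22.7 28.1] [ 0.3149 -0.237   0.045 ] [ 0.3042 -0.2395  0.03  ]
r1 [255.4 116.2] [73.5 76.4] [ 0.57   -0.1799  0.045 ] [ 0.5697 -0.18    0.03  ]
r1 [255.3 117.1] [49.7 51.2] [ 0.5689 -0.1798  0.045 ] [ 0.5686 -0.1799  0.03  ]
r1 [ 17.6 128. ] [ 35.3 134.8] [0.5546 0.1089 0.045 ] [0.5538 0.1207 0.03  ]
r2 [254.8 165.7] [70.5 73.8] [ 0.576  -0.1796  0.045 ] [ 0.5733 -0.1797  0.03  ]
r2 [ 11.4 200. ] [ 23.5 154.2] [0.5355 0.1021 0.045 ] [0.5309 0.115  0.03  ]
34.1167 [ 0.55986147 -0.17811013  0.21044702]
```

View pics/r12.png

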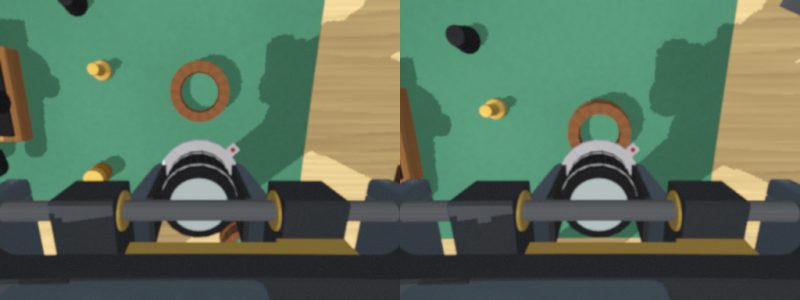

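In the left half (r1) the rest is centred at about (201,91), with the held objective's flange and tab below it at about (200,165). The camera estimates differ by a few mm. A mirrored view (tool turned 180°) will cancel the camera bias.

```bash
python3 - <<'E'
from h import *
def look(pos,yaw,tag):
    R=down(yaw); robot.reach(pos,R); robot.wait(.5); c=robot.read_camera("wrist"); im=c["image"]
    h=cv2.cvtColor(im,cv2.COLOR_RGB2HSV)
    m=((h[...,0]<16)&(h[...,1]>90)&(h[...,2]<190)).astype(np.uint8)
    cs,_=cv2.findContours(m,cv2.RETR_CCOMP,cv2.CHAIN_APPROX_NONE)
    for k in cs:
        if len(k)>70:
            e=cv2.fitEllipse(k)
            if 180<e[0][0]<330 and e[1][0]>40: print(tag,np.round(e[0],1),np.round(e[1],1),ray(c,e[0],.045).round(4))
    p=robot.current_eef_pos(); Ro=robot.current_orientation()
    g=((h[...,2]>90)&(h[...,2]<215)&(h[...,1]<70)&(h[...,0]>70)); g[:225]=0; g[258:]=0; g[:,:200]=0; g[:,310:]=0
    for b in blobs(g,300): print("glass",b,(Ro.T@(ray(c,b[1],p[2]+.025)-p)).round(4))
    cv2.imwrite(f"pics/{tag}.png",im[:,:,::-1]); print(p.round(4),Ro.round(3).tolist())
look([.64,-.18,.25],np.pi/2,"r3")
look([.50,-.18,.25],-np.pi/2,"r4")
print(robot.current_time_s())
E
```

```text
r3 [254.8 112.6] [73.8 76.9] [ 0.566 -0.18   0.045]
r3 [254.9 113.5] [49.8 51.4] [ 0.567  -0.1799  0.045 ]
glass (np.int32(1692), array([254. , 244.4]), [218, 228, 73, 30]) [ 0.0102 -0.0006 -0.025 ]
[ 0.64 -0.18  0.25] [[-1.0, 0.0, -0.0], [0.0, 1.0, -0.0], [0.0, -0.0, -1.0]]
r4 [253.5 116.1] [73.7 76.4] [ 0.5699 -0.18    0.045 ]
r4 [253.5 117. ] [49.6 50.9] [ 0.5688 -0.1799  0.045 ]
glass (np.int32(1660), array([254. , 244.1]), [218, 228, 73, 29]) [ 0.0105  0.0004 -0.025 ]
[ 0.5  -0.18  0.25] [[1.0, 0.0, -0.0], [0.0, -1.0, -0.0], [-0.0, 0.0, -1.0]]
40.625
```

```bash
python3 - <<'E'
from h import *
R=down(-np.pi/2); x,y=.5684,-.18
robot.reach([x,y,.14],R); robot.movel([x,y,.088],R,v=.08); robot.wait(.3)
f0=robot.current_ft_force(); z=.086; print(f0.round(1),robot.current_eef_pos())
while z>.0645:
    robot.movel([x,y,z],R,v=.03); robot.wait(.05); f=robot.current_ft_force()-f0
    print(round(z,4),f.round(1))
    if f[2]>5 or np.hypot(*f[:2])>8: break
    z-=.002 if z>.071 else .001
print(robot.current_eef_pos(),robot.current_time_s())
E
```

```text
[ 0.9  0.4 -2. ] [ 0.56856782 -0.18005537  0.08830338]
0.086 [-0.8  0.1  0.4]
0.084 [-0.9 -0.   0.3]
0.082 [-1.6  0.   0.2]
0.08 [-1.3 -0.2  0.1]
0.078 [-0.5  0.3  1. ]
0.076 [-0.7 -0.6 -0.3]
0.074 [-0.2 -0.8  0.3]
0.072 [-0.7 -0.1  0.2]
0.07 [-0.3 -0.4 -0. ]
0.069 [-0.1 -0.6  0.2]
0.068 [0.1 0.2 1.2]
0.067 [-4.8  2.1 16.9]
[ 0.56852524 -0.18000801  0.06783433] 45.9083
```

It seated at exactly the expected height. I'll release it, back away and check.

```bash
python3 - <<'E'
from h import *
R=down(-np.pi/2); x,y=.5684,-.18
robot.movel([x,y,.068],R,v=.03); robot.grip(.06); robot.grip(.091); robot.wait(.1)
robot.movel([x,y,.17],R,v=.1); robot.reach([.50,y,.25],R); robot.wait(.4)
c=robot.read_camera("wrist"); s=robot.read_camera("side")
a=c["image"][60:240,150:390]; b=s["image"][130:260,150:323]
cv2.imwrite("pics/end.png",np.hstack([cv2.resize(a,(400,300)),cv2.resize(b,(400,300))])[:,:,::-1])
print(robot.current_time_s(),robot.current_ft_force().round(1))
E
```

```text
49.4333 [ 0.  -0.6 -0.4]
```

View pics/end.png

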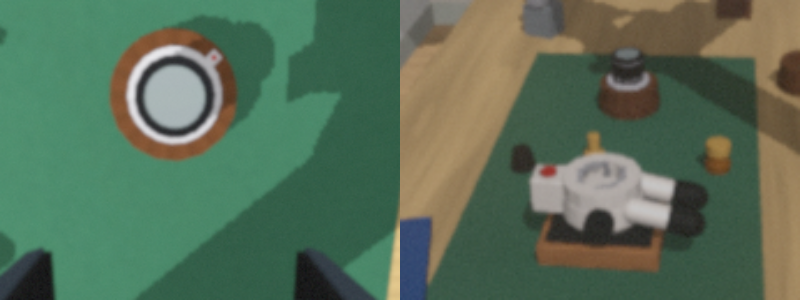

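The objective stands upright with its flange concentric on the rest, at about (174,95) in the left half. The button is still down and the bystanders are in place.

```bash
python3 -c "
from rig import robot
print(robot.job_done())"
```

```text
the job is handed in; nothing more can be done
None
```

The job is handed in: the objective is off the head and stands upright, fully seated in the left-hand lens rest with the gripper clear; the button is still down and the jar, loupe and collet look undisturbed (verdict not shown).

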